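# Read two vials on the slide stage, then hold the rack's lock open

## Robot

A 6-joint arm with a two-finger parallel gripper is mounted at the origin on a cart in front of the work surface, level with it; the furniture and walls round the work are solid. World frame = base frame: x ahead of the robot, y to its left, z up, the work surface at z = 0. Lengths are in mm, angles in rad, forces in N, time in s.
With the tool pointing down it reaches from about 350 to 875 mm from the base axis. Payload 4.2 kg.
Tool frame: the origin (TCP) lies between the finger pads; the fingertips stand 25 mm ahead of it and the grasp point (between the pads) lies 6 mm ahead of it; z points along the fingers, y is the line along which they close (so a half turn about z gives the same grasp; the last joint's range is limited). The gripper opens to 85 mm and grips with 20 to 120 N. Pads are 22 mm wide; open, the fingers measure 114 mm over their backs; the gripper's body (76 mm by 85 mm) begins 54 mm behind the grasp point. The pads swing forward as they close: fully open they stand 13 mm farther back than shut.
Start: joints at [-0.874, 0.385, 0.008, 0, -1.194, -0.259], TCP at [264.979, -566.026, 217.112] pointing down, gripper open.
Joint ranges: [-3.14, 3.14], [-1.21, 2.06], [-1.07, 1.41], [-3.16, 2.05], [-2.99, -0.16], [-3.1, 3.1]. Speed limits (rad/s): [2.79, 2.79, 3.14, 3.14, 3.14, 3.14].

## Interface

Orientations are given as a unit quaternion [x, y, z, w].
In Python, from bench import arm gives the robot as it stands.
- The arm moves only by the shell command python3 -m pendant 'ROWS'. ROWS is JSON, a list of rows, each a list of 7 numbers: the shift along the tool's x, y, z in m, then the turn, a rotation vector about the tool's x, y, z in degrees, then the finger opening in m, from 0 to 0.0854. In form: [[x, y, z, wx, wy, wz, fingers], ...]. A call has 1 to 12 rows; each row shifts and turns the commanded pose from where the row before left it, along the tool's axes as they then stand; what a row does not reach is not made up. A row lasts 1/10 s, in which the tool goes at most 50 mm and 8.59 degrees, less where a joint would pass 70% of its speed; a pose out of reach is approached as far as the arm can. A call is refused whole if a number of a shift passes 0.05 or a number of a turn 8.59, either way. A call with a gripper value outside its range is refused whole. The fingers move at their own pace and stop on an object; the grip force is fixed at half the most. Time passes only in rows, so rows that do not move let the fingers close. It gives the time, the measured TCP pose, the force, the opening and the grip force at its end, in the units of the state.
- arm.read_state(): the state, without advancing time (a new reading comes with each control period).
- arm.get_image(name): name is "side" or "top" or "wrist"; returns a dict with "image" (384x512x3 uint8, red, green, blue), "fx", "fy", "cx", "cy" (pixels), "xyz" and "rotation" of the camera in the world. Camera axes: x right, y down, z forward; pixel columns grow to the right and rows downward; lengths in mm; the calibration is good to about 2 mm. A picture is of the moment at which its call begins. There is no depth.
- arm.job_done(): hands the job in; it is judged then, once.
The state is a dict: "clock": time; "joints": joint angles; "joint_vel": joint speeds; "joint_efforts": joint torques, N m; "position": TCP position; "ee_rot": TCP orientation; "contact_force": force on the tool from outside, world axes, zero at the start; "wrist_torque": the same for the moment, N m; "gripper_width": finger opening in mm; "grasp_force": force on a finger pad.
Only numpy, scipy, OpenCV 4.12 (cv2) and the standard library are available. Lean on these libraries where they do the work, as an engineer would, in place of code of your own. Each camera call takes 0.05 s, during which the arm holds its last target. There are 200 camera calls.

## Task

Slide the rack carrier by its upright black knob so that the fixed pointer stands over the middle of the broad disc-capped calibrator vial, pause there about a second so that it can be read, and then do the same with the tall thin-capped sample vial. Then slide the carrier home against both stops, all the way right and all the way towards the robot, where it lines up with the run-off shelf, and only there pull the sprung locking plunger straight up as far as it goes, so that its nose is clear of the hole in the rack's ear. Finish while still gripping the plunger and holding it fully up, with the carrier still at home and the rack and those two vials left seated, so that a colleague can draw the rack out onto the shelf.

Things in the scene. Friction and masses are not known exactly. Their poses are not given: they have to be found in the camera images.
- stage: Aluminium x-y slide stage fixed on the bench, base plate 285 x 260 mm. Origin: on the bench top under the plate's centre; x points away from the robot (turned by the stage's yaw, at most 0.25 rad), y left, z up. A column 113 mm behind the origin carries the pointer's arm, 175 to 190 mm up, and a black reading head close to the column. At the right (118 to 224 mm) is a run-off shelf, top 40 mm up.
- pointer_tip (a point): Lower tip of the fixed steel pointer, a slim vertical cone-tipped pin, 114 mm above the bench, at x 5 mm, y 0 in the stage's frame. It clears the tallest vial by 7 mm.
- saddle (a joint): Slide of the saddle (and the carrier on it) along the stage's x axis, m: 0 = home, on the stop nearest the robot; grows away from the robot to 0.070. Friction about 1.5 N; stays where it is left.
- carrier (a joint): Slide of the carrier along the stage's y axis, m: 0 = home, on the right-hand stop; grows to the left to 0.105. Friction about 1.5 N; stays where it is left.
- carrier_knob (a point): Grip point of the carrier's upright black knob at its front left corner: round, 25 mm diameter, axis vertical, thick part 76 to 104 mm above the bench on a 13 mm stem; the point is on its axis, 90 mm up, 85 mm in front of and 48 mm left of the nest's centre. Take it from above, fingers closing along the stage's y; moving it moves both slides.
- nest (a point): Centre of the carrier's nest, on its deck (152 x 124 mm plate, top 40 mm above the bench), where the middle of the rack's underside sits; moves with the carrier, axes along the stage's. Lips 8 mm high behind, in front and left of the rack; open at the right.
- rack: Loose grey open rack, 83 x 103 x 36 mm, 4 x 5 square cells at 20 mm pitch, sitting in the nest with 1 mm play; only the plunger in its ear keeps it from sliding out at the right. An ear sticks out of its front side, right half, 12 to 20 mm above its underside. Origin: centre of its underside, axes along the stage's.
- seat_hole (a point): Centre of the 12 mm seat hole, at the upper face of the rack's ear, 60 mm above the bench.
- calibrator: Loose vial in one of the cells of the rack's two rear rows: body 15 mm diameter, with a flat white disc cap 21 mm across, the broadest of the caps; 47 mm tall. Origin: centre of its underside, 3 mm above the rack's; upright, 1 mm play.
- sample: Loose vial in another cell of the two rear rows: body 15 mm diameter, with a thin white cap 10 mm across, the tallest of the vials, 64 mm. Origin: centre of its underside. The five other vials (13 mm wide straight caps, 50 mm tall) are not to be read.
- plunger (a joint): Travel of the sprung locking plunger straight up, m: 0 = seated, its 8 mm nose 8 mm deep in the ear's hole; 0.014 = fully up on its stop, nose 6 mm clear above the ear. Spring 8 N seated, 13 N fully up; falls back when let go.
- plunger_knob (a point): Middle of the plunger's black pull knob: round, 23.6 mm diameter, 28 mm tall, axis vertical; seated, 92 to 120 mm above the bench, the point at 106 mm; 60 mm in front of and 42 mm to the right of the nest's centre, above a 16 mm barrel on a steel bracket. Take it from above with the fingers closing along the stage's y.
- plunger_nose (a point): Lower end of the plunger's nose, 54 mm below the knob's middle; 52 mm above the bench when seated.
There are look-alikes about, which are no part of the job. What is shaped like the calibrator but blue or green is not meant.

How it is judged (in metres and radians):
On the way, in this order (a step that is already met when the one before it is completed fails the run):
1. the pointer stands over the disc-capped calibrator vial, carrier at rest (horizontal distance between pointer_tip and calibrator below 0.006 m and velocity of joint saddle between -0.01 and 0.01 m/s and velocity of joint carrier between -0.01 and 0.01 m/s), for 0.5 s.
2. the pointer stands over the tall sample vial, carrier at rest (horizontal distance between pointer_tip and sample below 0.006 m and velocity of joint saddle between -0.01 and 0.01 m/s and velocity of joint carrier between -0.01 and 0.01 m/s), for 0.5 s.
3. the carrier is home on both stops with the plunger still seated (value of joint each of saddle, carrier below 0.004 m and value of joint plunger below 0.005 m), for 0.2 s.
4. the plunger is fully up, clear of the hole in the rack's ear (value of joint each of saddle, carrier below 0.004 m and value of joint plunger above 0.0115 m and z of plunger_nose in the frame of seat_hole above 0.002 m), for 0.2 s.
At the end, for the whole second after the job is handed in: both slides within 4 mm of their home stops; the plunger held by the fingers at least 11.5 mm up of its 14 mm, its nose at least 2 mm above the ear; the rack within 6 mm of its seat in the nest and at rest, the two vials upright and down in it (within 7 mm of the cell floor) (all of step 4 and distance between rack and nest below 0.006 m and linear speed of rack below 0.02 m/s and contact force between the fingers and plunger above 2 N and angle between each of calibrator, sample's own z axis and vertical below 0.3 rad and z of each of calibrator, sample in the frame of rack below 0.01 m); the arm keeps its last pose, push and grip.
It fails at once if the plunger is pulled while the carrier is away from home (value of joint plunger above 0.006 m and value of joint any of saddle, carrier above 0.01 m).
It fails at once if the rack is knocked or lifted out of its nest (distance between rack and nest above 0.015 m).
It fails at once if a vial to be read is tipped or thrown out (angle between any of calibrator, sample's own z axis and vertical above 0.5 rad).
It also fails if it takes over 58 s, if anything falls off the work surface, if the arm or the gripper's body presses on something with over 40 N, if the wrist force passes 120 N, or if a joint passes its speed limit or range.

## Working session

There is one attempt and no reset: what is moved stays moved. The work goes in short steps, Python scripts to look and compute and a shell command to move; the robot and the scene stay as the last step left them, time stands still between calls to the robot, and variables do not carry over. Pictures are saved under pics/ and viewed, at most 10 in all, crops included, and the job is handed in when it is done.

```bash
mkdir -p pics; ls; python3 - <<'E'
from bench import arm
import cv2,numpy as np
print(arm.read_state())
for n in ("top","side"):
    d=arm.get_image(n); cv2.imwrite(f"pics/{n}0.png",d["image"][:,:,::-1])
    print(n,{k:np.round(v,4).tolist() for k,v in d.items() if k!="image"})
E
```

```text
pics
{'clock': 0.0, 'joints': array([-8.74405473e-01,  3.85545429e-01,  6.63152302e-03, -5.34303921e-04,
       -1.19400208e+00, -2.58584033e-01]), 'joint_vel': array([ 0.00080664,  0.00115073, -0.00049856,  0.00133817,  0.00034075,
        0.00015404]), 'joint_efforts': array([ 7.45134439e-04, -3.92290950e+01,  1.88407838e+01,  4.18637350e+00,
       -4.63003802e-03,  1.39688911e-06]), 'position': array([ 264.72451922, -565.48436653,  216.02532903]), 'ee_rot': array([-2.17062996e-01,  9.76156991e-01,  1.05539933e-03, -2.66509633e-04]), 'contact_force': array([-0.28627649,  0.70099617,  0.35875471]), 'wrist_torque': array([-0.00722993,  0.00450614,  0.03024341]), 'grasp_force': 0.0, 'gripper_width': 85.20890053965262}
top {'fx': 391.2437, 'fy': 391.2437, 'cx': 257.9025, 'cy': 185.8396, 'xyz': [603.0185, 80.6261, 955.1589], 'rotation': [-0.7006, 0.7128, -0.0259, 0.0188]}
side {'fx': 460.4791, 'fy': 460.4791, 'cx': 258.3497, 'cy': 186.6567, 'xyz': [389.693, -641.4421, 376.899], 'rotation': [0.8021, -0.1347, 0.1098, -0.5713]}
```

View pics/top0.png

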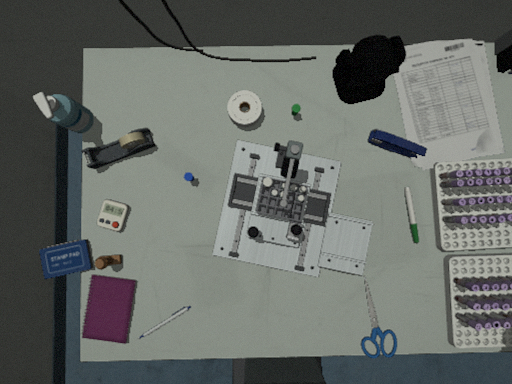

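View pics/side0.png

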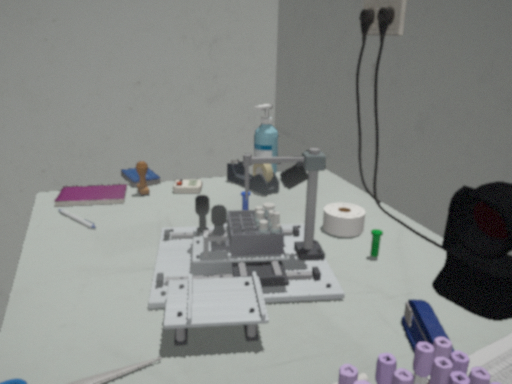

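```bash
python3 - <<'E'
import cv2,numpy as np
t=cv2.imread("pics/top0.png")[135:280,205:380]; s=cv2.imread("pics/side0.png")[140:300,150:350]
cv2.imwrite("pics/tc.png",cv2.resize(t,None,fx=4,fy=4,interpolation=cv2.INTER_CUBIC))
cv2.imwrite("pics/sc.png",cv2.resize(s,None,fx=3.7,fy=3.7,interpolation=cv2.INTER_CUBIC))
E
```

```text
(no output)
```

View pics/tc.png

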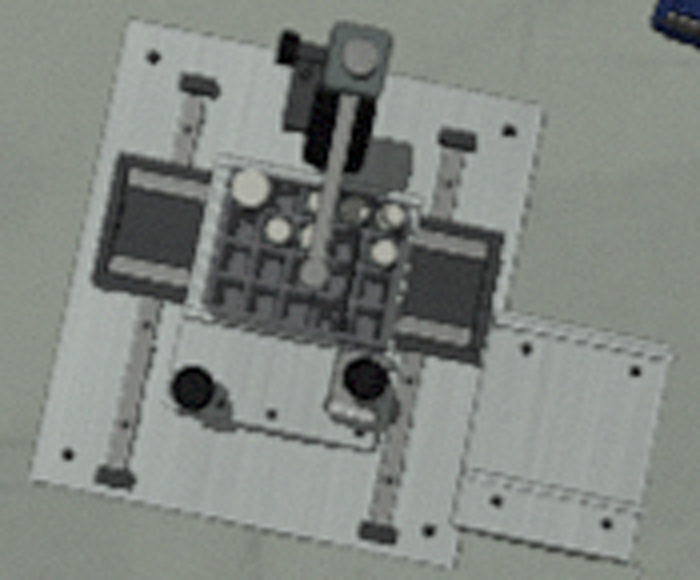

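View pics/sc.png

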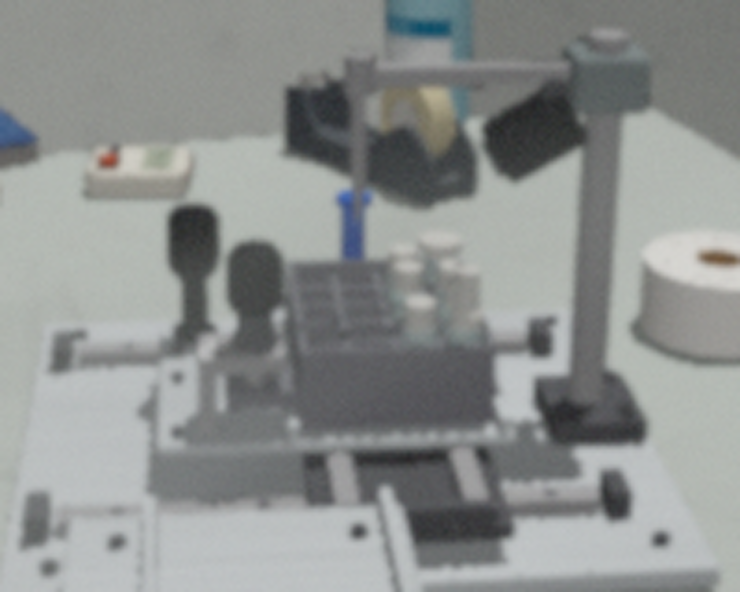

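```bash
cat > h.py <<'E'
import numpy as np,cv2
from scipy.spatial.transform import Rotation as R
from bench import arm
def ray(d,u,v):
    q=R.from_quat(d["rotation"]) if np.size(d["rotation"])==4 else R.from_matrix(d["rotation"])
    return np.array(d["xyz"]),q.apply([(u-d["cx"])/d["fx"],(v-d["cy"])/d["fy"],1])
def onz(d,u,v,z):
    o,r=ray(d,u,v); return o+r*(z-o[2])/r[2]
def proj(d,p):
    c=R.from_quat(d["rotation"]).inv().apply(np.array(p)-d["xyz"]); return d["fx"]*c[0]/c[2]+d["cx"],d["fy"]*c[1]/c[2]+d["cy"]
def two(d1,p1,d2,p2):
    o1,r1=ray(d1,*p1);o2,r2=ray(d2,*p2)
    t=np.linalg.lstsq(np.c_[r1,-r2],o2-o1,rcond=None)[0]
    a,b=o1+r1*t[0],o2+r2*t[1]; return (a+b)/2,np.linalg.norm(a-b)
def blob(im,u,v,w,lo,hi):
    "centroid of pixels with gray in lo..hi in window, largest component"
    g=cv2.cvtColor(im,cv2.COLOR_RGB2GRAY); y0,x0=int(v-w),int(u-w)
    m=cv2.inRange(g[y0:y0+2*w+1,x0:x0+2*w+1],lo,hi)
    n,l,s,c=cv2.connectedComponentsWithStats(m)
    i=1+np.argmax(s[1:,4]); return c[i][0]+x0,c[i][1]+y0,s[i]
E
python3 - <<'E'
from h import *
d=arm.get_image("top"); s=arm.get_image("side"); im=d["image"]
a=blob(im,253,232,9,0,35); b=blob(im,296.3,229.5,9,0,35); print(a,b)
K=onz(d,*a[:2],104); P=onz(d,*b[:2],120); print(K,P)
v=(P-K)[:2]; yaw=np.arctan2(v[1],v[0])-np.arctan2(-90,25); print("dist",np.linalg.norm(v),"exp",93.4,"yaw",yaw)
c,sn=np.cos(yaw),np.sin(yaw); M=np.array([[c,-sn],[sn,c]])
N=(K[:2]-M@[-85,48]+P[:2]-M@[-60,-42])/2; print("nest",N)
print("arm end", onz(d,205+314.5/4-.5,135+274/4-.5,190))
# plate corners seen in crop: upper-left, upper-right, lower-left, lower-right; assume z 12
C=[onz(d,205+x/4-.5,135+y/4-.5,12)[:2] for x,y in((130,20),(543,103),(32,480),(455,567))]
print(np.round(C,1),np.mean(C,0),[np.linalg.norm(C[i]-C[j]) for i,j in((0,1),(0,2),(1,3),(2,3))])
for i,j in((1,0),(3,2)): w=C[j]-C[i]; print(np.arctan2(-w[0],w[1]))
O=np.mean(C,0); Tip=O+M@[5,0]; print("tip",Tip,"side tip px",proj(s,[*Tip,114]), "top arm px",proj(d,[*Tip,190]))
for n,(x,y,z) in dict(cal=(251,187,90),a=(278,230,93),b=(393,215,93),b2=(393,215,107),c=(383,252,93),e=(318,200,93),f=(308,235,93)).items():
    p=M.T@(onz(d,205+x/4-.5,135+y/4-.5,z)[:2]-N); print(n,p)
E
```

```text
(np.float64(252.9268292682927), np.float64(231.6829268292683), array([ 4,  4, 11, 11, 82], dtype=int32)) (np.float64(295.83720930232556), np.float64(229.4418604651163), array([ 4,  5, 11, 10, 86], dtype=int32))
[557.60955545  84.03541424 104.        ] [561.54590846  -7.31282435 120.        ]
dist 91.43301137072112 exp 93.4 yaw -0.2278817697298594
nest [629.5256544   19.06004769]
arm end [616.90586483  23.71368056 190.        ]
[[ 776.4  119.4]
 [ 721.5 -130.7]
 [ 500.3  181.8]
 [ 444.2  -69.5]] [610.60855287  25.23174217] [np.float64(256.0382658921716), np.float64(283.07100654645143), np.float64(283.98040223987084), np.float64(257.4788833883076)]
-0.21608466733168824
-0.21963659465489696
tip [615.47928846  24.10216935] side tip px (np.float64(245.4922767445678), np.float64(199.76047154441196)) top arm px (np.float64(282.9423197128741), np.float64(203.73353276208377))
cal [29.92759699 39.17143313]
a [ 9.53387557 19.72342615]
b [ 30.94336662 -40.71860609]
b2 [ 29.79574191 -39.18076331]
c [  9.76596861 -39.43979234]
e [30.39388828  1.52267354]
f [10.29499256  2.96217507]
```

```bash
python3 -m pendant '[[0,0,0,0,0,7.5,0.085],[0,0,0,0,0,7.5,0.085],[0,0,0,0,0,7.5,0.085],[0,0,0,0,0,7.5,0.085],[0,0,0,0,0,7.6,0.085],[-0.008,0.040,0,0,0,0,0.085],[-0.008,0.040,0,0,0,0,0.085],[-0.008,0.040,0,0,0,0,0.085],[-0.008,0.040,0,0,0,0,0.085],[-0.008,0.040,0,0,0,0,0.085],[-0.008,0.040,0,0,0,0,0.085],[-0.008,0.040,0,0,0,0,0.085]]'
python3 -m pendant '[[-0.008,0.040,0,0,0,0,0.085],[-0.008,0.040,0,0,0,0,0.085],[-0.008,0.040,0,0,0,0,0.085],[-0.008,0.040,0,0,0,0,0.085],[-0.008,0.040,0,0,0,0,0.085],[-0.008,0.040,0,0,0,0,0.085],[0,0,0,0,0,0,0.085],[0,0,0,0,0,0,0.085],[0,0,0,0,0,0,0.085]]'
cat >>h.py <<'E'
yaw=-0.22; c_,s_=np.cos(yaw),np.sin(yaw); M=np.array([[c_,-s_],[s_,c_]])
E
python3 - <<'E'
from h import *
s=arm.read_state(); r=R.from_quat(s["ee_rot"]).as_matrix(); print(s["position"],s["joints"],np.round(r,3))
d=arm.get_image("wrist"); print(d["xyz"],R.from_quat(d["rotation"]).as_matrix()[:,2])
N=np.array([629.5,19.06])
for n,p in dict(cal=(30,40,90),a=(10,20,93),b=(30,-40,107),c=(10,-40,93),e=(30,0,93),f=(10,0,93)).items():
  print(n,proj(d,[*(N+M@p[:2]),p[2]]))
cv2.imwrite("pics/w1.png",d["image"][:,:,::-1])
E
```

```text
clock: 1.4
position: [380.6, -303.2, 217.1]
ee_rot: [0.109, 0.994, 0.0, 0.0]
contact_force: [1.2, -0.6, 0.6]
gripper_width: 84.7
grasp_force: 0.0
clock: 2.3
position: [478.7, -81.4, 216.9]
ee_rot: [0.109, 0.994, -0.0, -0.0]
contact_force: [0.3, 0.1, 0.7]
gripper_width: 85.1
grasp_force: 0.0
[478.72025631 -81.3545368  216.94881869] [ 1.66965214e-01  1.46489883e-01 -3.22351684e-01 -6.47819618e-05
 -1.10257578e+00 -1.95670133e+00] [[-0.976  0.217 -0.001]
 [ 0.217  0.976 -0.   ]
 [ 0.001 -0.    -1.   ]]
[397.57898254 -62.07802353 374.2092984 ] [ 0.31691328 -0.07042241 -0.94583648]
cal (np.float64(407.88994906910386), np.float64(310.74698587047635))
a (np.float64(393.61718666564025), np.float64(297.4402720086212))
b (np.float64(339.70696961925574), np.float64(321.7565711675551))
c (np.float64(338.0345880627814), np.float64(297.3849576383718))
e (np.float64(372.8001849355103), np.float64(312.5918867154907))
f (np.float64(375.0906099739561), np.float64(297.4218348367663))
```

View pics/w1.png

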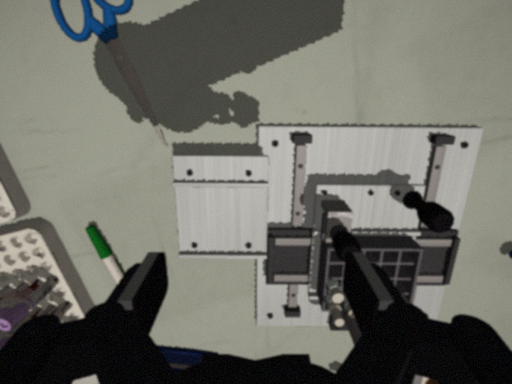

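```bash
python3 - <<'E'
from h import *
d=arm.get_image("wrist"); s=arm.get_image("side")
N=np.array([629.5,19.06])
A=cv2.resize(d["image"][270:340,310:380],None,fx=5,fy=5,interpolation=cv2.INTER_CUBIC)
B=cv2.resize(s["image"][195:245,235:285],None,fx=8,fy=8,interpolation=cv2.INTER_CUBIC)
B=np.clip(B*1.3,0,255).astype(np.uint8)
for n,p in dict(cal=(30,40),a=(10,20),b=(30,-40),c=(10,-40),e=(30,0),f=(10,0),g=(30,20),h=(30,-20)).items():
  for z in (93,107):
    q=proj(s,[*(N+M@p),z]); x=int((q[0]-235+.5)*8),int((q[1]-195+.5)*8)
    cv2.circle(B,x,2,(255,0,0) if z==93 else (0,0,255),-1); 
    if z==93: cv2.putText(B,n,x,0,.6,(0,160,0),1)
A=cv2.copyMakeBorder(A,0,50,0,0,0)
cv2.imwrite("pics/z.png",np.hstack([A,B])[:,:,::-1])
E
```

```text
(no output)
```

View pics/z.png

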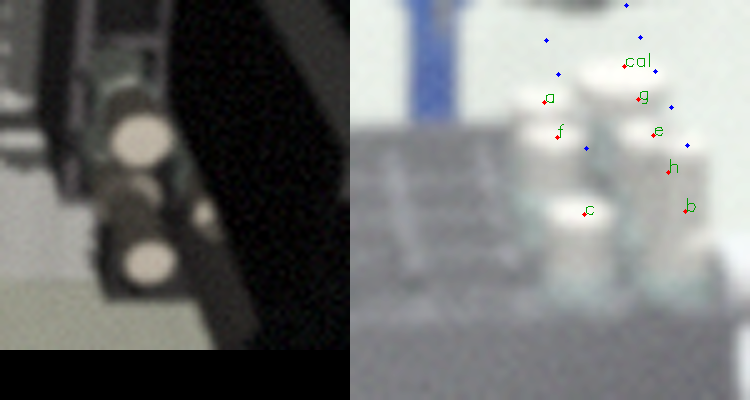

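```bash
python3 -m pendant '[[-0.008,0.036,0,0,0,0,0.085],[-0.008,0.036,0,0,0,0,0.085],[-0.008,0.036,0,0,0,0,0.085],[-0.008,0.036,0,0,0,0,0.07],[-0.009,0.035,0,0,0,0,0.06],[0,0,0.02,0,0,0,0.06],[0,0,0.02,0,0,0,0.06],[0,0,0.02,0,0,0,0.06],[0,0,0.01,0,0,0,0.06],[0,0,0,0,0,0,0.06],[0,0,0,0,0,0,0.06]]'
python3 - <<'E'
from h import *
d=arm.get_image("side"); w=arm.get_image("wrist")
A=np.hstack([d["image"][130:290,150:350],w["image"][150:310,250:450]])
cv2.imwrite("pics/k.png",cv2.resize(A,None,fx=2,fy=2)[:,:,::-1])
print(arm.read_state()["position"])
E
```

```text
clock: 3.55
position: [558.6, 84.5, 147.9]
ee_rot: [0.109, 0.994, 0.0, 0.001]
contact_force: [0.1, -0.3, -0.0]
gripper_width: 59.6
grasp_force: 0.0
[558.85596945  84.9131691  148.41116639]
```

View pics/k.png

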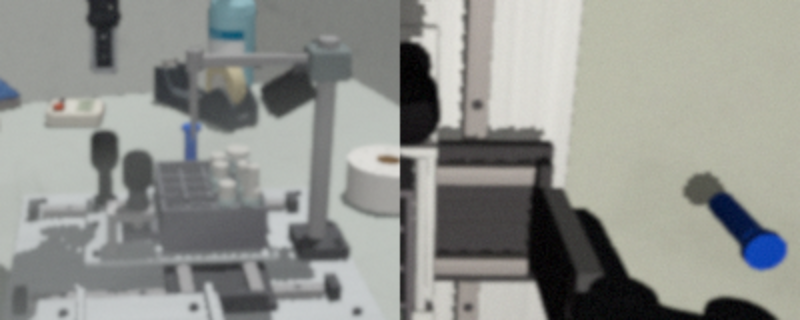

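```bash
python3 -m pendant '[[0,0,0.02,0,0,0,0.06],[0,0,0.02,0,0,0,0.06],[0,0,0.01,0,0,0,0.06],[0,0,0,0,0,0,0.05],[0,0,0,0,0,0,0.04],[0,0,0,0,0,0,0.03],[0,0,0,0,0,0,0.025],[0,0,0,0,0,0,0.02],[0,0,0,0,0,0,0.01],[0,0,0,0,0,0,0]]'
python3 -m pendant '[[0,0,0,0,0,0,0],[0,0,0,0,0,0,0],[0,0,0,0,0,0,0]]'
```

```text
clock: 4.65
position: [558.1, 84.9, 97.3]
ee_rot: [0.109, 0.994, 0.0, 0.0]
contact_force: [-0.0, 0.5, 0.5]
gripper_width: 0.3
grasp_force: 0.0
clock: 4.95
position: [558.0, 84.9, 97.1]
ee_rot: [0.109, 0.994, -0.0, -0.0]
contact_force: [-0.1, 0.4, -0.1]
gripper_width: -0.0
grasp_force: 0.0
```

```bash
python3 - <<'E'
from h import *
d=arm.get_image("side"); w=arm.get_image("top")
A=np.hstack([cv2.resize(d["image"][170:280,150:260],(440,440)),cv2.resize(w["image"][180:270,220:310],(360,440))])
cv2.imwrite("pics/k2.png",A[:,:,::-1])
st=arm.read_state()["position"]; print(st,proj(d,st),proj(w,st),proj(d,[557.6,84,90]))
E
```

```text
[558.03104385  84.9450927   97.07328177] (np.float64(202.37162233852666), np.float64(200.43188513595734)) (np.float64(252.51644869190932), np.float64(231.32577404532483)) (np.float64(202.32467816229), np.float64(204.4959038309017))
```

View pics/k2.png

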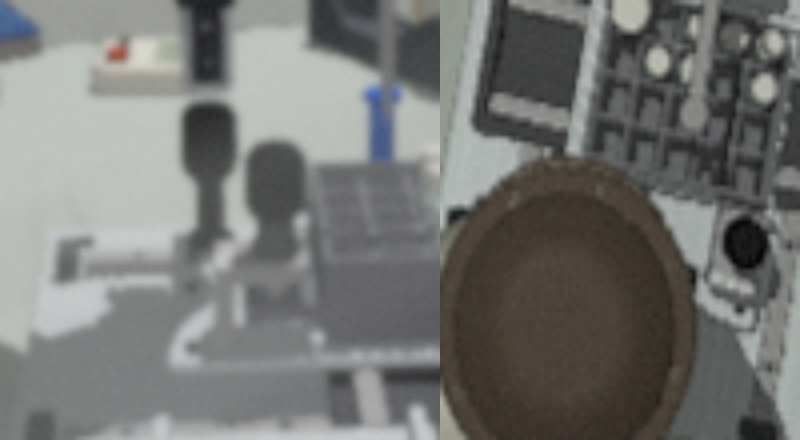

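```bash
python3 - <<'E'
from h import *
d=arm.get_image("side"); w=arm.get_image("top"); q=arm.get_image("wrist")
print("knob top two-view",two(d,(202.3,196),w,(252.9,231.7)))
st=arm.read_state(); p=st["position"]; print(p,st["gripper_width"],st["joints"],st["contact_force"])
for z in (72,97,104,111): print(z,proj(d,[p[0],p[1],z]))
A=np.hstack([cv2.resize(d["image"][120:280,130:290],(400,400)),cv2.resize(q["image"],(400,300))[0:300] if 0 else cv2.copyMakeBorder(cv2.resize(q["image"],(400,300)),0,100,0,0,0)])
cv2.imwrite("pics/k3.png",A[:,:,::-1])
E
```

```text
knob top two-view (array([557.74623599,  84.0648279 , 105.50962027]), np.float64(0.188983184997609))
[558.03217805  84.94101019  97.12801876] 0.1187175013027805 [ 4.38080637e-01  3.98418783e-01 -3.03115945e-01 -5.79029601e-06
 -8.69209896e-01 -2.22733817e+00] [-0.03694984 -0.12119702  0.24869902]
72 (np.float64(202.61982763730896), np.float64(213.97546713122472))
97 (np.float64(202.3735549408787), np.float64(200.47260777286124))
104 (np.float64(202.30369383528608), np.float64(196.64220067897685))
111 (np.float64(202.23343055349216), np.float64(192.78974270912144))
```

View pics/k3.png

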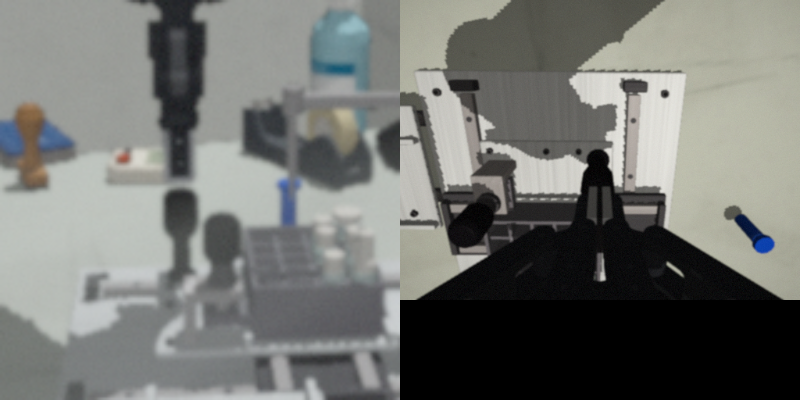

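```bash
cat >>h.py <<'E'
def prof(d,x,y,z0=230,z1=60,n=35):
    g=cv2.cvtColor(d["image"],cv2.COLOR_RGB2GRAY)
    for z in np.linspace(z0,z1,n):
        u,v=proj(d,[x,y,z]); print(int(z),int(g[int(round(v)),int(round(u))-2:int(round(u))+3].mean()),end=" | ")
    print()
E
python3 - <<'E'
from h import *
d=arm.get_image("side"); prof(d,558,84)
E
python3 -m pendant '[[0,0,0,0,0,0,0.03],[0,0,0,0,0,0,0.06],[0,0,0,0,0,0,0.06],[0,0,0,0,0,0,0.06],[0,0,0,0,0,0,0.06],[0,0,0,0,0,0,0.06],[0,0,0,0,0,0,0.06]]'
python3 - <<'E'
from h import *
d=arm.get_image("side"); 
for y in(54,84,114): e=M@[0,y-84]; prof(d,558+e[0],84+e[1])
E
```

```text
230 38 | 225 40 | 220 46 | 215 79 | 210 69 | 205 65 | 200 68 | 195 65 | 190 69 | 185 73 | 180 59 | 175 54 | 170 37 | 165 35 | 160 38 | 155 42 | 150 35 | 145 42 | 140 54 | 135 44 | 130 44 | 125 55 | 120 44 | 115 113 | 110 146 | 105 68 | 100 49 | 95 53 | 90 60 | 85 65 | 80 71 | 75 78 | 70 88 | 65 91 | 60 87 | 
clock: 5.95
position: [558.0, 84.9, 97.1]
ee_rot: [0.109, 0.994, 0.0, -0.0]
contact_force: [-0.2, -0.8, 0.1]
gripper_width: 60.0
grasp_force: 0.0
230 40 | 225 55 | 220 59 | 215 60 | 210 76 | 205 70 | 200 69 | 195 66 | 190 38 | 185 37 | 180 41 | 175 45 | 170 38 | 165 39 | 160 40 | 155 32 | 150 39 | 145 50 | 140 42 | 135 46 | 130 53 | 125 45 | 120 108 | 115 77 | 110 49 | 105 55 | 100 60 | 95 65 | 90 72 | 85 83 | 80 91 | 75 88 | 70 87 | 65 87 | 60 80 | 
230 39 | 225 39 | 220 44 | 215 62 | 210 58 | 205 71 | 200 76 | 195 69 | 190 66 | 185 48 | 180 37 | 175 38 | 170 44 | 165 45 | 160 38 | 155 39 | 150 40 | 145 32 | 140 43 | 135 48 | 130 42 | 125 46 | 120 53 | 115 45 | 110 108 | 105 105 | 100 49 | 95 54 | 90 57 | 85 64 | 80 70 | 75 78 | 70 86 | 65 89 | 60 85 | 
230 38 | 225 39 | 220 37 | 215 38 | 210 61 | 205 57 | 200 64 | 195 82 | 190 69 | 185 71 | 180 66 | 175 38 | 170 39 | 165 40 | 160 44 | 155 40 | 150 37 | 145 44 | 140 38 | 135 32 | 130 43 | 125 48 | 120 42 | 115 46 | 110 53 | 105 45 | 100 80 | 95 105 | 90 55 | 85 51 | 80 56 | 75 61 | 70 68 | 65 72 | 60 83 |
```

```bash
python3 -m pendant '[[0,0,0.01,0,0,0,0.06],[0,0,0.01,0,0,0,0.06],[0,0,0.01,0,0,0,0.06],[0,0,0,0,0,0,0.06],[0,0,0,0,0,0,0.06]]'
python3 - <<'E'
from h import *
d=arm.get_image("side"); 
for y in(54,84): e=M@[0,y-84]; prof(d,558+e[0],84+e[1],120,60,13)
w=arm.get_image("wrist"); print(w["xyz"])
g=cv2.cvtColor(w["image"],cv2.COLOR_RGB2GRAY)
cv2.imwrite("pics/w4.png",w["image"][:,:,::-1])
E
```

```text
clock: 6.5
position: [557.8, 84.8, 66.5]
ee_rot: [0.109, 0.994, -0.0, -0.001]
contact_force: [0.9, -0.0, -0.1]
gripper_width: 59.9
grasp_force: 0.0
120 51 | 115 62 | 110 60 | 105 65 | 100 70 | 95 74 | 90 103 | 85 106 | 80 90 | 75 88 | 70 88 | 65 87 | 60 82 | 
120 47 | 115 44 | 110 47 | 105 56 | 100 56 | 95 63 | 90 69 | 85 74 | 80 83 | 75 121 | 70 95 | 65 91 | 60 87 | 
[476.92102088 104.18649547 224.19461914]
```

```bash
python3 -m pendant '[[0,0,0.008,0,0,0,0.06],[0,0,0.008,0,0,0,0.06],[0,0,0,0,0,0,0.05],[0,0,0,0,0,0,0.04],[0,0,0,0,0,0,0.03],[0,0,0,0,0,0,0.02],[0,0,0,0,0,0,0.01],[0,0,0,0,0,0,0],[0,0,0,0,0,0,0],[0,0,0,0,0,0,0]]'
```

```text
clock: 7.6
position: [558.2, 84.9, 51.5]
ee_rot: [0.109, 0.994, 0.0, 0.0]
contact_force: [-0.6, -0.7, 2.7]
gripper_width: 23.5
grasp_force: 58.8
```

```bash
python3 -m pendant '[[0.008,0,0,0,0,0,0],[0.009,0,0,0,0,0,0],[0.009,0,0,0,0,0,0],[0.009,0,0,0,0,0,0],[0.009,0,0,0,0,0,0],[0,0,0,0,0,0,0],[0,-0.009,0,0,0,0,0],[0,-0.010,0,0,0,0,0],[0,-0.010,0,0,0,0,0],[0,-0.008,0,0,0,0,0],[0,0,0,0,0,0,0],[0,0,0,0,0,0,0]]'
python3 - <<'E'
from h import *
d=arm.get_image("top"); s=arm.get_image("side"); im=d["image"]
p=arm.read_state()["position"]; print(p, M.T@(p[:2]-[558.2,84.9]))
A=cv2.resize(im[165:235,245:315],None,fx=5.5,fy=5.5,interpolation=cv2.INTER_CUBIC)
B=cv2.resize(s["image"][150:230,205:285],None,fx=4.8125,fy=4.8125,interpolation=cv2.INTER_CUBIC)
h=min(A.shape[0],B.shape[0]); cv2.imwrite("pics/cal.png",np.hstack([A[:h],B[:h]])[:,:,::-1]); print(A.shape)
E
```

```text
clock: 8.8
position: [505.6, 57.3, 51.5]
ee_rot: [0.109, 0.994, -0.001, -0.001]
contact_force: [0.2, -1.7, 6.2]
gripper_width: 23.2
grasp_force: 59.9
[505.57304548  57.39262609  51.44030866] [-45.35558684 -38.32913648]
(385, 385, 3)
```

View pics/cal.png

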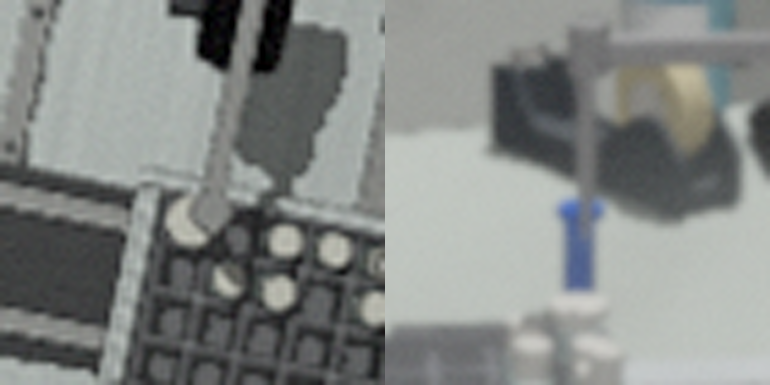

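```bash
python3 - <<'E'
from h import *
d=arm.get_image("top"); s=arm.get_image("side")
O=np.array([610.6,25.23])
# side: rod column by profile, rows 165..195
g=cv2.cvtColor(s["image"],cv2.COLOR_RGB2GRAY).astype(int)
for v in (165,172,178,183): print(v,g[v,240:256])
# cap in side
for v in (212,214,216): print(v,g[v,232:260])
# cal cap in top: bright mask, min enclosing/ circle fit on left boundary
t=cv2.cvtColor(d["image"],cv2.COLOR_RGB2GRAY)
print(t[198:213,272:290])
for nm,p in dict(plate=O+M@[5,0],armend=onz(d,282.95,203.0,190)[:2]).items():
    print(nm,p,M.T@(p-O),"side",proj(s,[*p,114]),proj(s,[*p,180]))
cal=onz(d,279.1,204.95,90)[:2]; print("cal",cal,M.T@(cal-O),"side",proj(s,[*cal,90]))
E
```

```text
165 [ 56  62  73  91 104 111 112 116 118 122 128 140 144 134 130 125]
172 [ 60  61  56  64  81 101 114 118 129 142 151 154 147 135 128 126]
178 [ 83  90  94  96  97 112 113 115 110 100  86  76  68  71  67  66]
183 [ 73  72  70  72  90 107 114 116 104  84  77  68  71  74  76  74]
212 [190 191 190 191 190 188 190 195 200 203 203 201 201 202 203 203 201 200
 197 190 187 186 186 185 186 187 189 187]
214 [193 189 184 182 180 173 162 162 174 182 187 185 185 192 196 197 194 186
 177 175 182 184 187 186 187 186 188 188]
216 [188 171 151 144 141 137 132 134 141 148 155 155 156 158 159 158 158 161
 168 176 182 186 188 188 187 189 189 188]
[[119 137 147 173 185 181 171 170 168 144 135 135 132 136 138 145 156 147]
 [142 142  99 113 126 124 137 154 173 139 109 125 130 122 150 157 153 144]
 [165 149  84  79  72  70 113 136 131 120 122 133 136 124 161 173 172 172]
 [166 128  70  73  77 114 158 154 118 122 136 135 132 129 125 136 148 155]
 [177 116  61  78 138 171 181 148 123 130 136 134 131 131 118  97 104 101]
 [181 118  63  86 157 183 184 134 118 136 130 129 133 134 122  82  57  49]
 [164 105  81
[... 477 characters left out ...]
8  56  48  51  52  41  83  98  82]
 [ 69  88  70  47  51  43  42  47  43  41  48  51  46  44  48  61  66  60]
 [ 87  85  67  49  76  89  84  68  31  60  71  55  58  60  66  50  68  60]]
plate [615.47948725  24.13885188] [5.00000000e+00 8.21565038e-15] side (np.float64(245.4852581094298), np.float64(199.7528863265899)) (np.float64(246.0347369876128), np.float64(160.66522965482366))
armend [616.91184006  24.05606609] [6.41589577 0.23179137] side (np.float64(246.33557299834493), np.float64(199.6820304957853)) (np.float64(246.9096283450962), np.float64(160.61370813096102))
cal [614.57066909  25.26960993] [3.86632178 0.90517285] side (np.float64(244.5521503774833), np.float64(213.23268600930248))
```

```bash
python3 -m pendant '[[-0.002,-0.0005,0,0,0,0,0],[0,0,0,0,0,0,0],[0,0,0,0,0,0,0],[0,0,0,0,0,0,0],[0,0,0,0,0,0,0],[0,0,0,0,0,0,0],[0,0,0,0,0,0,0],[0,0,0,0,0,0,0],[0,0,0,0,0,0,0],[0,0,0,0,0,0,0],[0,0,0,0,0,0,0],[0,0,0,0,0,0,0]]'
python3 -m pendant '[[0,0.008,0,0,0,0,0],[0,0.008,0,0,0,0,0],[0,0.008,0,0,0,0,0],[0,0.008,0,0,0,0,0],[0,0.008,0,0,0,0,0],[0,0.008,0,0,0,0,0],[0,0.008,0,0,0,0,0],[0,0.008,0,0,0,0,0],[0,0.008,0,0,0,0,0],[0,0.008,0,0,0,0,0],[0,0,0,0,0,0,0],[0,0,0,0,0,0,0]]'
python3 - <<'E'
from h import *
d=arm.get_image("top"); s=arm.get_image("side")
p=arm.read_state()["position"]; print(p, M.T@(p[:2]-[505.57,57.39]))
t=cv2.cvtColor(d["image"],cv2.COLOR_RGB2GRAY); print(t[198:213,272:296])
g=cv2.cvtColor(s["image"],cv2.COLOR_RGB2GRAY); print(g[194:226:2,234:260])
# neighbour cap c and cal centroid
tip=[616.9,24.05]
for n,(x,y,z) in dict(cal=(0,80,90),c=(-20,0,93),smp=(0,0,107)).items(): print(n,proj(d,[*(np.array(tip)+M@[x,y]),z]))
q=proj(d,[*(np.array(tip)+M@[0,80]),90]); b=blob(d["image"],*q,9,135,255); print(b, M.T@(onz(d,*b[:2],90)[:2]-tip)-[0,80])
q=proj(d,[*(np.array(tip)+M@[-20,0]),93]); b=blob(d["image"],*q,6,135,255); print(b, M.T@(onz(d,*b[:2],93)[:2]-tip)-[-20,0])
E
```

```text
clock: 10.2
position: [507.8, 56.9, 51.5]
ee_rot: [0.109, 0.994, -0.0, -0.001]
contact_force: [-0.4, -0.2, 7.0]
gripper_width: 23.3
grasp_force: 59.8
clock: 11.4
position: [525.8, 135.7, 51.5]
ee_rot: [0.109, 0.994, 0.0, 0.0]
contact_force: [-0.5, 1.6, 4.7]
gripper_width: 23.0
grasp_force: 59.7
[525.82557899 135.62124075  51.48084439] [ 2.69499369 80.76603567]
[[ 71 101 117 128 134 129 142 166 184 159 138 138 137 133 146 149 140 155
  170 170 172 178 132  84]
 [118  60  63  67  76  77  98 119 129 105 107 130 130 122 161 175 149 156
  169 170 169 147 102  87]
 [174 104  57  74  59  69 105 136 122 105 119 129 139 120 113 132 144 160
  172 166 173 129  87  86]
 [188 126  76  80  78 102 153 168 129 126 137 135 136 128 122 120 116 157
  175 171 175 164 119  82]
 [183 130  83  77 123 144 176 150 123 134 134 130 131 133 139 118  73  89
  136 165 177 177 134  87]
 [173 102  82  79 128 143 172 142 123 133 132 133 132 132 142 108  55  48
   83 107 121 113  91  73]
 [113  55  73  75 127 117 146 136 130 135 134 138 137 135 128  78  54  61
   60  63  52  36  41  45]
 [ 54  41  74  69  85 114 120 
[... 2278 characters left out ...]
9 181 184 186 187 187 187]
 [135 133 131 128 121 125 123 121 120 124 128 130 132 130 129 127 122 125
  137 160 175 185 185 187 185 189]
 [114 112 115 112 113 110 106 105 106 106 107 108 111 113 112 113 109 111
  120 147 173 183 187 189 189 190]]
cal (np.float64(244.18351233297906), np.float64(196.6017232173568))
c (np.float64(277.92265725585446), np.float64(212.77686694026616))
smp (np.float64(280.1390049335897), np.float64(203.75069513424376))
(np.float64(242.31313131313132), np.float64(193.489898989899), array([  0,   0,  19,  19, 198], dtype=int32)) [5.90958271 5.45078542]
(np.float64(277.0), np.float64(212.29166666666666), array([ 4,  4,  5,  6, 24], dtype=int32)) [0.6357459  2.19993504]
```

```bash
python3 - <<'E'
from h import *
d=arm.get_image("top"); s=arm.get_image("side"); tip=np.array([616.9,24.05])
print("two",two(s,(244.4,203),d,(279.5,202.6)))
for z,q in((107,(279.7,202.6)),(98,(279.1,202.5))): print(M.T@(onz(d,*q,z)[:2]-tip))
u0=proj(s,[*tip,107])[0]; print(u0,[proj(s,[*(tip+M@e),107])[0]-u0 for e in([1,0],[0,1.])])
# same for tip & side: other caps; cal in top
t=cv2.cvtColor(d["image"],cv2.COLOR_RGB2GRAY); print(t[188:206,236:254])
E
```

```text
two (array([617.01993768,  26.18543176, 107.50164035]), np.float64(5.010657176914902))
[2.25142177 1.42475303]
[2.50009487 2.21760806]
246.27090697836132 [np.float64(0.6087299630333689), np.float64(-0.06330809003307536)]
[[168 172 174 157 162 148 154 158 138 122 133 137 137 122 160 177 176 179]
 [160 170 185 181 177 172 176 173 156 143 131 133 130  97 127 167 178 180]
 [161 148 143 123 141 162 180 181 174 174 174 173 166 135 132 142 151 143]
 [151 159 157 156 126 111 130 120 134 146 161 178 183 172 172 166 170 164]
 [145 173 173 163 121  98 146 160 166 169 145 123 129 141 152 175 184 183]
 [151 174 174 133 111 149 181 186 185 185 172 130  88  90 110 127 133 131]
 [159 180 176 128 145 181 186 184 185 182 181 177 127  80  68  70  73  78]
 [168 188 182 153 170 185 183 182 182 183 181 186 147  86  62  50  51  72]
 [168 177 168 148 174 187 184 181 182 177 181 181 146  79  49  50  50  59]
 [157 168 151 131 170 184 187 179 181 180 181 185 142  71  47  53  50  45]
 [170 169 135  89 159 188 184 182 181 182 184 188 134  48  47  46  74  89]
 [184 179 131  73 121 169 184 182 184 184 186 162  98  42  51  49  88 103]
 [173 180 134  74  91 128 157 182 188 172 139  96  56  46  52  49  62  93]
 [167 163 122  72  62  74  87 109 119 108  71  48  44  46  53  55  49  82]
 [171 144 110  73  48  52  47  45  43  45  43  48  62  86  93  90  81  95]
 [174 136  92  64  48  53  49  52  50  47  62  71  67  60  74  75  89  91]
 [179 128  70  51  44  50  47  80  68  45  75  81  60  81 110 112  92  62]
 [180 135  68  52  48  51  52  85  95  63  76  75 101 125 160 172 169 118]]
```

```bash
python3 -m pendant '[[0,-0.001,0,0,0,0,0],[0,0,0,0,0,0,0],[0,0,0,0,0,0,0],[0,0,0,0,0,0,0],[0,0,0,0,0,0,0],[0,0,0,0,0,0,0],[0,0,0,0,0,0,0],[0,0,0,0,0,0,0],[0,0,0,0,0,0,0],[0,0,0,0,0,0,0],[0,0,0,0,0,0,0],[0,0,0,0,0,0,0]]'
python3 -m pendant '[[0,-0.008,0,0,0,0,0],[0,-0.008,0,0,0,0,0],[0,-0.008,0,0,0,0,0],[0,-0.008,0,0,0,0,0],[0,-0.008,0,0,0,0,0],[0,-0.008,0,0,0,0,0],[0,-0.008,0,0,0,0,0],[0,-0.008,0,0,0,0,0],[0,-0.008,0,0,0,0,0],[0,-0.008,0,0,0,0,0],[0,0,0,0,0,0,0]]'
python3 -m pendant '[[0.002,-0.002,0,0,0,0,0],[0.002,-0.002,0,0,0,0,0],[0,0,0,0,0,0,0]]'
python3 -m pendant '[[0.002,-0.002,0,0,0,0,0],[0.002,-0.002,0,0,0,0,0],[0,0,0,0,0,0,0]]'
```

```text
clock: 12.8
position: [525.5, 134.5, 51.5]
ee_rot: [0.109, 0.994, -0.0, -0.0]
contact_force: [0.4, 1.2, 4.9]
gripper_width: 23.2
grasp_force: 59.7
clock: 13.9
position: [507.3, 55.1, 51.5]
ee_rot: [0.109, 0.994, -0.001, -0.001]
contact_force: [-0.2, -1.1, 7.2]
gripper_width: 23.1
grasp_force: 59.9
clock: 14.2
position: [503.4, 53.1, 51.5]
ee_rot: [0.109, 0.994, -0.0, -0.0]
contact_force: [0.2, 0.9, 6.0]
gripper_width: 23.5
grasp_force: 59.8
clock: 14.5
position: [498.7, 50.2, 51.5]
ee_rot: [0.109, 0.994, -0.0, -0.0]
contact_force: [1.2, 1.0, 6.7]
gripper_width: 23.3
grasp_force: 59.8
```

```bash
for i in 1 2 3; do python3 -m pendant '[[0.002,-0.002,0,0,0,0,0],[0.002,-0.002,0,0,0,0,0],[0,0,0,0,0,0,0]]'|egrep 'pos|contact'; done
```

```text
position: [493.9, 47.2, 51.5]
contact_force: [1.5, 2.2, 7.6]
position: [491.9, 46.9, 51.5]
contact_force: [3.9, 11.1, 1.2]
position: [490.5, 47.2, 51.6]
contact_force: [7.4, 21.8, -6.3]
```

```bash
python3 -m pendant '[[0,0.004,0,0,0,0,0],[0,0,0,0,0,0,0]]'|egrep 'pos|contact'; for i in 1 2; do python3 -m pendant '[[0.002,0,0,0,0,0,0],[0.002,0,0,0,0,0,0],[0,0,0,0,0,0,0]]'|egrep 'pos|contact'; done
```

```text
position: [490.2, 47.4, 51.5]
contact_force: [10.6, 3.6, -3.5]
position: [490.5, 47.8, 51.6]
contact_force: [23.8, -5.2, -14.7]
position: [491.0, 49.5, 51.7]
contact_force: [36.5, -9.0, -26.4]
```

```bash
python3 -m pendant '[[-0.004,-0.003,0,0,0,0,0],[0,-0.002,0,0,0,0,0],[0,0,0,0,0,0,0]]'|egrep 'pos|contact'; python3 -m pendant '[[-0.001,-0.002,0,0,0,0,0],[0,0,0,0,0,0,0]]'|egrep 'pos|contact';
```

```text
position: [490.6, 47.4, 51.7]
contact_force: [18.9, 16.4, -16.6]
position: [490.6, 47.3, 51.7]
contact_force: [14.3, 27.2, -14.2]
```

```bash
python3 -m pendant '[[0,0.004,0,0,0,0,0],[0,0,0,0,0,0,0],[0,0,0,0,0,0,0.03],[0,0,0,0,0,0,0.045],[0,0,0,0,0,0,0.06],[0,0,0,0,0,0,0.06],[0,0,-0.02,0,0,0,0.06],[0,0,-0.025,0,0,0,0.06],[0,0,-0.025,0,0,0,0.06],[0,0,0,0,0,0,0.06]]'
python3 - <<'E'
from h import *
d=arm.get_image("top"); p=arm.read_state()["position"]; print(p)
pr=np.array([495.4,-46,120]); q=proj(d,pr); b=blob(d["image"],*q,9,0,38); print(q,b)
P=onz(d,*b[:2],120); print(P, "plunger-TCP stage",M.T@(P[:2]-p[:2]))
print("moved since first img",M.T@(P[:2]-[561.55,-7.31]))
E
```

```text
clock: 17.7
position: [483.4, 43.1, 124.0]
ee_rot: [0.109, 0.994, 0.001, 0.003]
contact_force: [0.4, 0.1, 0.2]
gripper_width: 60.1
grasp_force: 0.0
[482.15353184  42.79850274 122.24562818]
(np.float64(314.83683559356456), np.float64(260.51647255010914)) (np.float64(313.1578947368421), np.float64(260.7894736842105), array([ 3,  5, 11, 11, 95], dtype=int32))
[494.89526813 -42.4272407  120.        ] plunger-TCP stage [ 31.03340981 -80.39096134]
moved since first img [-57.38456062 -48.81686264]
```

```bash
python3 -m pendant '[[-0.010,-0.027,0,0,0,0,0.06],[-0.010,-0.027,0,0,0,0,0.06],[-0.011,-0.027,0,0,0,0,0.06],[0,0,0,0,0,0,0.06],[0,0,0,0,0,0,0.06],[0,0,0.010,0,0,0,0.06],[0,0,0.010,0,0,0,0.06],[0,0,0,0,0,0,0.06]]'
python3 - <<'E'
from h import *
d=arm.get_image("side"); p=arm.read_state()["position"]; print(p, M.T@(np.array([494.9,-42.4])-p[:2]))
for y in(-30,0): e=M@[0,y]; prof(d,p[0]+e[0],p[1]+e[1],180,60,25)
E
```

```text
clock: 18.55
position: [493.0, -42.5, 98.9]
ee_rot: [0.109, 0.994, -0.001, -0.002]
contact_force: [-0.4, 0.1, -0.5]
gripper_width: 60.0
grasp_force: 0.0
[493.84795525 -42.53928139  99.81470153] [0.99629247 0.36551168]
180 45 | 175 45 | 170 43 | 165 46 | 160 50 | 155 46 | 150 53 | 145 59 | 140 62 | 135 70 | 130 82 | 125 81 | 120 121 | 115 90 | 110 77 | 105 76 | 100 89 | 95 91 | 90 93 | 85 111 | 80 126 | 75 118 | 70 100 | 65 106 | 60 123 | 
180 44 | 175 45 | 170 43 | 165 45 | 160 43 | 155 42 | 150 50 | 145 49 | 140 56 | 135 65 | 130 64 | 125 67 | 120 81 | 115 85 | 110 90 | 105 125 | 100 79 | 95 76 | 90 78 | 85 91 | 80 90 | 75 93 | 70 110 | 65 125 | 60 120 |
```

```bash
python3 -m pendant '[[-0.001,0,0.010,0,0,0,0.06],[0,0,0.010,0,0,0,0.06],[0,0,0.010,0,0,0,0.06],[0,0,0,0,0,0,0.05],[0,0,0,0,0,0,0.04],[0,0,0,0,0,0,0.03],[0,0,0,0,0,0,0.02],[0,0,0,0,0,0,0.01],[0,0,0,0,0,0,0],[0,0,0,0,0,0,0],[0,0,0,0,0,0,0]]'
```

```text
clock: 19.7
position: [496.2, -43.2, 71.7]
ee_rot: [0.109, 0.994, -0.0, 0.001]
contact_force: [-0.5, -1.3, 6.0]
gripper_width: 21.9
grasp_force: 59.0
```

```bash
python3 -m pendant '[[0,0,-0.003,0,0,0,0],[0,0,-0.003,0,0,0,0],[0,0,-0.003,0,0,0,0],[0,0,-0.003,0,0,0,0],[0,0,0,0,0,0,0],[0,0,0,0,0,0,0]]'; for i in 1 2 ; do python3 -m pendant '[[0,0,-0.002,0,0,0,0],[0,0,0,0,0,0,0]]'|egrep 'pos|contact|width'; done
```

```text
clock: 20.3
position: [496.0, -43.0, 81.5]
ee_rot: [0.109, 0.994, 0.0, -0.0]
contact_force: [5.3, -2.9, -12.2]
gripper_width: 21.6
grasp_force: 59.1
position: [496.0, -43.0, 83.5]
contact_force: [6.4, -2.2, -12.3]
gripper_width: 21.5
position: [496.0, -43.0, 85.3]
contact_force: [5.2, -3.8, -13.6]
gripper_width: 21.4
```

```bash
for i in 1 2 3; do python3 -m pendant '[[0,0,-0.001,0,0,0,0],[0,0,0,0,0,0,0],[0,0,0,0,0,0,0]]'|egrep 'pos|contact|width'; done
python3 - <<'E'
from h import *
d=arm.get_image("side"); w=arm.get_image("top")
t=w["image"]; q=proj(w,[482.3,44.7,104]); b=blob(t,*q,9,0,38); K=onz(w,*b[:2],104); print(b,K,"moved",M.T@(K[:2]-[557.6,84.0]))
E
```

```text
position: [496.0, -43.0, 86.0]
contact_force: [6.5, -2.6, -14.8]
gripper_width: 21.8
position: [495.9, -42.9, 86.1]
contact_force: [9.3, -3.2, -20.6]
gripper_width: 21.8
position: [495.9, -42.8, 86.2]
contact_force: [11.7, -3.5, -25.9]
gripper_width: 21.5
(np.float64(268.59), np.float64(262.09), array([  2,   0,  12,  11, 100], dtype=int32)) [491.86350163  51.40226498 104.        ] moved [-57.03828966 -46.15769772]
```

```bash
for i in 1 2 3; do python3 -m pendant '[[0,-0.001,0,0,0,0,0],[0,0,0,0,0,0,0],[0,0,0,0,0,0,0]]'|egrep 'pos|contact'; done
```

```text
position: [495.8, -43.5, 86.2]
contact_force: [10.7, -2.4, -25.4]
position: [495.6, -44.4, 86.2]
contact_force: [11.3, -1.2, -25.6]
position: [495.4, -45.3, 86.1]
contact_force: [10.5, -1.8, -26.2]
```

```bash
for i in 1 2 3; do python3 -m pendant '[[0,-0.001,0,0,0,0,0],[0,0,0,0,0,0,0],[0,0,0,0,0,0,0]]'|egrep 'pos|contact'; done
```

```text
position: [495.2, -46.1, 86.2]
contact_force: [11.1, -0.2, -27.1]
position: [495.2, -46.2, 86.1]
contact_force: [10.3, 3.3, -25.6]
position: [495.3, -46.2, 86.1]
contact_force: [10.1, 6.4, -25.3]
```

```bash
for i in 1 2; do python3 -m pendant '[[0.001,0,0,0,0,0,0],[0,0,0,0,0,0,0],[0,0,0,0,0,0,0]]'|egrep 'pos|contact|width|clock'; done
python3 -m pendant '[[0,0,0,0,0,0,0],[0,0,0,0,0,0,0],[0,0,0,0,0,0,0],[0,0,0,0,0,0,0]]'
python3 - <<'E'
from h import *
w=arm.get_image("top"); im=w["image"]; q=proj(w,[488,50,104]); b=blob(im,*q,9,0,38); K=onz(w,*b[:2],104); print(K)
# cal cap vs nest (knob-based)
N=K[:2]-M@[-85,48]; c=N+M@[30,40]; q=proj(w,[*c,90]); b=blob(im,*q,6,150,255); print(q,b, M.T@(onz(w,*b[:2],90)[:2]-N))
q=proj(w,[*(N+M@[30,-40]),107]); b=blob(im,*q,6,150,255); print(q,b, M.T@(onz(w,*b[:2],107)[:2]-N))
E
```

```text
clock: 23.8
position: [495.3, -46.2, 86.2]
contact_force: [12.3, 6.9, -28.4]
gripper_width: 21.5
clock: 24.1
position: [495.3, -46.2, 86.2]
contact_force: [15.6, 3.2, -30.3]
gripper_width: 21.5
clock: 24.5
position: [495.3, -46.1, 86.2]
ee_rot: [0.11, 0.994, 0.002, 0.002]
contact_force: [14.2, 3.9, -31.1]
gripper_width: 21.6
grasp_force: 60.1
[491.38727899  48.43277476 104.        ]
(np.float64(283.6283160789276), np.float64(210.62942852757376)) (np.float64(281.9166666666667), np.float64(212.45833333333334), array([ 3,  5,  6,  7, 24], dtype=int32)) [25.28942714 42.91063489]
(np.float64(320.4342518192268), np.float64(218.0733595550306)) (np.float64(321.3478260869565), np.float64(212.69565217391303), array([ 0,  0, 13,  3, 23], dtype=int32)) [ 41.79689123 -39.72304139]
```

```bash
python3 -c "
from bench import arm
print(arm.job_done())"
```

```text
the job is handed in; nothing more can be done
None
```

I read the calibrator and then the sample, slid the carrier home on both stops, and handed the job in at about 25 s, gripping the plunger and holding it fully up. The judge's result wasn't shown: with the plunger already up, the carrier was 3.4 mm left of home, inside the 4 mm limit, so I pushed it back. I couldn't check in the last picture that the two vials were still seated.

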